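# Put the serviced hub's parts away in the job drawer

## Robot

A 6-joint arm with a two-finger parallel gripper is mounted at the origin on the work surface. World frame = base frame: x ahead of the robot, y to its left, z up, the work surface at z = 0. Lengths are in m, angles in rad, forces in N, time in s.
With the tool pointing down it reaches from about 0.35 to 0.925 m from the base axis. Payload 6.4 kg.
Tool frame: the origin (TCP) lies midway between the tips of the shut fingers; the grasp point (between the pads) lies 19 mm behind it (env.grip_point_offset is the z of the grasp point in the tool frame, in m); z points along the fingers, y is the line along which they close (so a half turn about z gives the same grasp; the last joint's range is limited). The gripper opens to 85 mm and grips with 20 to 120 N. Pads are 22 mm wide; open, the fingers measure 114 mm over their backs; the gripper's body (76 mm by 85 mm) begins 54 mm behind the grasp point. The pads swing forward as they close: fully open they stand 13 mm farther back than shut.
Start: joints at [1.086, 0.245, 1.558, -0, 1.339, -0.174], TCP at [0.199, 0.619, 0.207] pointing down, gripper open.
Joint ranges: [-3.13, 3.13], [-1.02, 2.26], [0.13, 2.54], [-0.95, 4.09], [0.21, 2.88], [-2.74, 2.74]. Speed limits (rad/s): [2.57, 2.57, 3.14, 3.14, 3.14, 3.14].

## Interface

Orientations are given as a unit quaternion [w, x, y, z].
In Python, from bench import state, camera, env gives the robot as it stands. The module is installed in compiled form; this text tells all that it offers.
- The arm moves only by the tool play_rows, never from a script. Its argument "steps" is a list of rows, each a list of 5 numbers: the opening, from 0 (shut) to 1 (fully open), then the shift along the world's x, y, z normalised to -1 to 1, where 1 is 200 mm, then the turn about the world's z normalised to -1 to 1, where 1 is 360 degrees. In form: [[claw, tx, ty, tz, turn], ...]. A call has 1 to 5 rows; each row shifts and turns the commanded pose from where the row before left it; what a row does not reach is not made up. A row lasts 1/8 s, in which the tool goes at most 62.5 mm and 10.7 degrees, less where a joint would pass 70% of its speed; a pose out of reach is approached as far as the arm can. A call with a number of a shift or a turn outside -1 to 1 is refused whole. A call with a gripper value outside its range is refused whole. The fingers move at their own pace and stop on an object; "squeeze" is the grip in N (left out, the last holds). Time passes only in rows, so rows that do not move let the fingers close. It gives the time, the measured TCP pose, the force, the opening and the grip force at its end, in the units of the state.
- state(): the state, without advancing time (a new reading comes with each control period).
- camera(name): name is "side" or "top" or "wrist"; returns a dict with "frame" (480x640x3 uint8, blue, green, red), "range_z" (480x640 float32, m along the optical axis (not along the pixel's ray), 0 where there is no reading), "fx", "fy", "cx", "cy" (pixels), "dist_coeffs" ([k1, k2, p1, p2, k3] as OpenCV has them; the pictures are not rectified), "view" (4x4, takes a point from world to camera coordinates). Camera axes: x right, y down, z forward; pixel columns grow to the right and rows downward; lengths in m; the calibration is good to about 2 mm. A picture is of the moment at which its call begins.
- env.job_done(): hands the job in; it is judged then, once.
The state is a dict: "time": time; "joint_positions": joint angles; "joint_vel": joint speeds; "tau": joint torques, N m; "ee_pos": TCP position; "tool_rot": TCP orientation; "force": force on the tool from outside, world axes, zero at the start; "moment": the same for the moment, N m; "gripper_width": finger opening in m; "grip_force": force on a finger pad.
Only numpy, scipy, OpenCV 4.12 (cv2) and the standard library are available. Lean on these libraries where they do the work, as an engineer would, in place of code of your own. Each camera call takes 0.05 s, during which the arm holds its last target. There are 200 camera calls.

## Task

Put this hub's parts away in the open drawer of the blue parts cabinet: lay the loose steel ratchet ring flat in the front compartment where its twin ring lies, and stand the tan freehub body upright, white seal up, in the front compartment with the black end cap. Set both down gently without dropping them, then slide the drawer fully shut without slamming it, with all four parts still sitting as they should. Leave the other things on the bench where they are.

Things in the scene. Friction and masses are not known exactly. Their poses are not given: they have to be found in the camera images.
- freehub: Freehub body to put away: tan splined barrel, 35 mm in diameter, widening near the top to a round flange 46 mm in diameter (full width from 28 to 37 mm above the underside); 38 mm tall, about 0.11 kg. It stands on the bench, white seal with orange ring and dark bore on top. Origin: centre of its underside; z up its axis. Grip across the flange at any yaw.
- ratchet: Ratchet ring to put away: bright steel ring with small teeth all round, lying flat on the bench; 36 mm outside over the tooth tips, hole 23 mm, 8 mm thick, about 0.035 kg. Origin: centre of its underside; z up its axis. Round: grip across the outside at any yaw.
- twin_ratchet: The twin of the ratchet ring, same size and look, already lying flat in one of the drawer's two front compartments (left or right, it varies), about 105 mm out sideways from the divider, near the outer side. Origin: centre of its underside.
- end_cap: Black end cap already in the drawer's other front compartment, about 105 mm out sideways from the divider: flange 32 mm in diameter, 5 mm thick, below a collar 24 mm in diameter; 16 mm tall in all, about 0.02 kg. Origin: centre of its underside; z up.
- job_drawer (a joint): How far the cabinet's top drawer is open, in m: 0 is fully shut against its stop, 0.18 is fully open; it starts about 0.145 to 0.17 open. It runs on plain slides with about 2 N of friction and some damping, has no catch and stays where it is left.
- drawer_floor (a point): Point on the drawer's inner floor (76 mm above the bench), moving with it, midway along the divider between the left and right front compartments. x points into the cabinet (closing), y left, z up. Left compartment: x -62 to +62, y +2 to +131 mm; right: y -2 to -131. The inner part, 2 to 80 mm in y, is free. Dividers (this one and one across at x = +64) 27 mm tall, sides 32, front panel 52.
- drawer_handle (a point): Middle of the drawer's bar handle: round steel bar 10 mm thick, 110 mm long along y, 28 mm before the flat front panel (59 mm tall, 288 wide, 12 thick). Axes as drawer_floor. It lies 98 mm above the bench, 32 mm below the cabinet's top, 106 mm before drawer_floor in x. Pushing the bar or panel along x shuts the drawer. Similar handles of two shut drawers below lie 39 mm above the bench.
- cabinet_front (a point): Middle of the front edge of the cabinet's top plate. Low steel drawer cabinet, blue with light grey fronts, fixed on the bench: 250 mm deep, 290 wide, 130 tall (fronts stand 12 mm out, bars 45). x points away from its front (drawers open towards -x), y left, z up. With the drawer open by q this edge is above x = q - 66 mm of drawer_floor; 50 mm is clear between the drawer's floor and the top plate.
- sleeve: Bystander: thin dark steel spacer tube standing on end, 23 mm in diameter, 20 mm tall. Origin: centre of its underside.
- seal_ring: Bystander: thin flat black plastic ring, 42 mm outside, 33 mm hole, 4 mm thick. Origin: centre of its underside.
- axle: Bystander: steel axle lying on the bench along its x, 152 mm long, 10 mm thick with 18 mm ends. Origin: under its middle.
- hub_shell: Bystander: black hub shell standing on its larger flange, 58 mm in diameter, 68 mm tall. Origin: centre of its underside.
- cassette: Bystander: stack of seven steel cogs lying flat, 112 mm across at the bottom, 34 mm tall. Origin: centre of its underside.
- grease_jar: Bystander: grease jar with green cap, 64 mm in diameter, 55 mm tall. Origin: centre of its underside.
- cone_wrench: Bystander: spanner 170 mm long with a blue handle, lying along its x. Origin: under its middle.
There are look-alikes about, which are no part of the job. Of the things that look like the freehub, the larger one is meant.

How it is judged:
By the outcome, as a careful person would: the job done as asked, in the order asked, and still so for the second after the job is handed in, with the robot touching nothing.
It also fails if it takes over 72 s, if anything falls off the work surface, if the arm or the gripper's body presses on something with over 40 N, if the wrist force passes 120 N, or if a joint passes its speed limit or range.

## Working session

There is one attempt and no reset: what is moved stays moved. The work goes in short steps, Python scripts to look and compute and a tool call to move; the robot and the scene stay as the last step left them, time stands still between calls to the robot, and variables do not carry over. Pictures are saved under pics/ and viewed, at most 10 in all, crops included, and the job is handed in when it is done.

Besides the shell and the picture viewer there is one more tool, called after "Call:" in YAML: its name, and indented under it one key for each argument. play_rows: Moves the arm, as the interface text tells. Scaled input: -1 to 1 covers 200 mm each way for a shift and 360 degrees each way for a turn. Its arguments: {"type":"object","properties":{"steps":{"type":"array"},"squeeze":{"type":"number"}},"required":["steps"]}

```bash
mkdir -p pics
cat > h.py <<'E'
import numpy as np, cv2
from bench import state, camera, env
def cam(n):
    c=camera(n); c['K']=np.array([[c['fx'],0,c['cx']],[0,c['fy'],c['cy']],[0,0,1.]]); c['V']=np.array(c['view']); c['D']=np.array(c['dist_coeffs'],float); return c
def ray(c,u,v):
    p=cv2.undistortPoints(np.array([[[u,v]]],float),c['K'],c['D'])[0,0]
    R=c['V'][:3,:3];t=c['V'][:3,3]
    return -R.T@t, R.T@np.array([p[0],p[1],1])
def plane(c,u,v,z):
    o,d=ray(c,u,v); return o+d*(z-o[2])/d[2]
def tri(c1,p1,c2,p2):
    o1,d1=ray(c1,*p1);o2,d2=ray(c2,*p2)
    s=np.linalg.lstsq(np.stack([d1,-d2],1),o2-o1,rcond=None)[0]
    a,b=o1+d1*s[0],o2+d2*s[1]; return (a+b)/2,np.linalg.norm(a-b)
def depthpt(c,u,v):
    z=np.median([x for x in c['range_z'][int(v)-1:int(v)+2,int(u)-1:int(u)+2].ravel() if x>0]); o,d=ray(c,u,v); return o+d*z
def proj(c,P):
    R=c['V'][:3,:3];return cv2.projectPoints(np.array(P,float).reshape(-1,1,3),cv2.Rodrigues(R)[0],c['V'][:3,3],c['K'],c['D'])[0].reshape(-1,2)
E
cat > a.py <<'E'
from h import *
import pickle
for n in ['top','side']:
    c=cam(n); cv2.imwrite(f'pics/{n}1.png',c['frame']); pickle.dump(c,open(n+'.pkl','wb'))
    print(n,c['fx'],c['D'],-c['V'][:3,:3].T@c['V'][:3,3])
s=state();print(s['time'],s['ee_pos'],s['tool_rot'],s['gripper_width'],env.grip_point_offset)
E
python3 a.py
```

```text
top 490.218842433516 [0.00966442 0.         0.         0.         0.        ] [ 0.41238964 -0.05330104  1.29959373]
side 547.4757358865654 [0.00875853 0.         0.         0.         0.        ] [ 0.38119139 -1.00505367  0.74196935]
0.1 [0.198519   0.61837285 0.20607664] [-2.84838244e-04  1.54779614e-01  9.87948625e-01 -8.39257020e-04] 0.08518205286282894 -0.0187
```

View pics/top1.png

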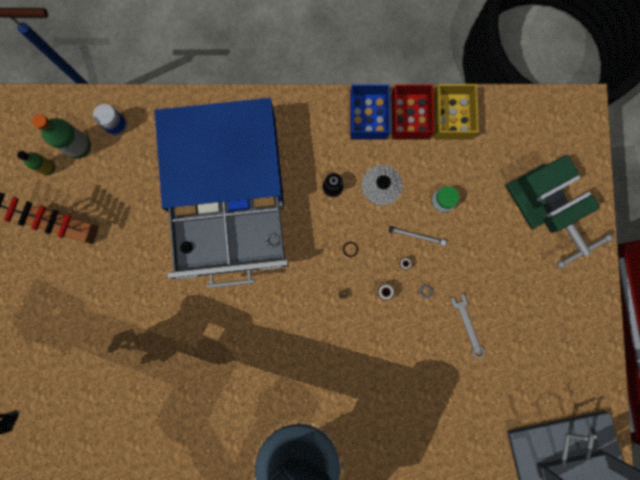

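View pics/side1.png

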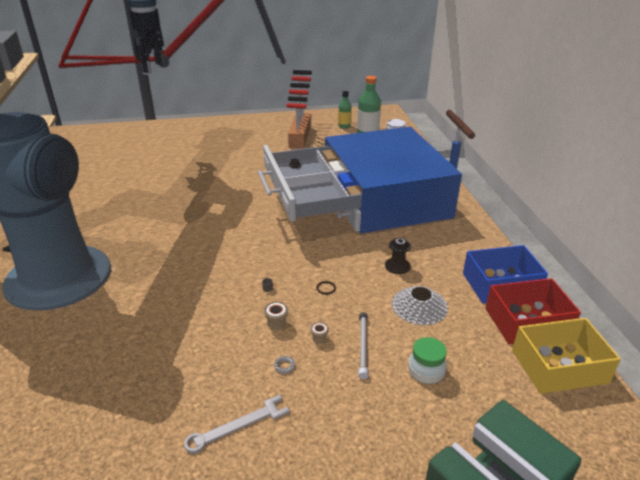

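The top view shows these candidates:
- **Freehub:** larger tan body at (386,291), against a smaller look-alike at (405,263). The dark sleeve is at (345,294).
- **Ratchet:** bright ring at (426,291), against the black seal ring at (350,249) and the twin in the drawer at (274,240).

The end cap is at (187,247), in the left compartment, so the twin is in the right one. In the side view, the freehub is at (277,315), the look-alike at (319,331) and the ratchet at (285,365).

```bash
cat > b.py <<'E'
from h import *
import pickle
t=pickle.load(open('top.pkl','rb'));s=pickle.load(open('side.pkl','rb'))
a=cv2.resize(t['frame'][255:310,330:445],None,fx=6,fy=6,interpolation=cv2.INTER_CUBIC)[:, :690]
b=cv2.resize(s['frame'][290:385,255:345],None,fx=3,fy=3,interpolation=cv2.INTER_CUBIC)
im=np.zeros((600,690,3),np.uint8); im[:330,:690]=a; im[330:330+270,:270]=b[:270]
d=cv2.resize(t['frame'][195:290,160:295],None,fx=2.8,fy=2.8,interpolation=cv2.INTER_CUBIC); im[332:332+d.shape[0],300:300+d.shape[1]]=d
cv2.imwrite('pics/crop1.png',im)
for n,p,q in [('freehub',(386,291),(277,311)),('small',(405,263),(319,328)),('ratchet',(426,291),(285,365)),('twin',(274,240),None),('cap',(187,247),(296,163))]:
    print(n,plane(t,*p,.037 if 'f' in n else .006), tri(t,p,s,q) if q else '', 'depth',depthpt(t,*p))
# blue top plate
hsv=cv2.cvtColor(t['frame'],cv2.COLOR_BGR2HSV)
m=cv2.inRange(hsv,(105,150,60),(125,255,255)); m[:, 300:]=0; m[:90]=0
cs=max(cv2.findContours(m,0,1)[0],key=cv2.contourArea)
r=cv2.approxPolyDP(cs,8,True)[:,0]; print('poly',r.tolist())
for p in r: print(p,plane(t,*p,.13))
for p in [(205,150),(240,180)]: print('topdepth',depthpt(t,*p))
# handle / drawer lips
for p in [(200,240),(250,225),(250,245),(200,255),(229,240),(231,283),(210,285),(252,282),(172,272),(284,264)]: print(p,depthpt(t,*p).round(4))
E
python3 b.py
```

```text
freehub [ 0.4463395  -0.22726676  0.037     ] (array([ 0.44676204, -0.22781676,  0.03314293]), np.float64(0.0006383473840427805)) depth [ 0.44682403 -0.22974959  0.01898032]
small [ 0.52106281 -0.28292603  0.006     ] (array([ 0.51912212, -0.27936396,  0.02590391]), np.float64(0.0005375388515777826)) depth [ 0.52037875 -0.28148061  0.01414278]
ratchet [ 0.44723927 -0.33667406  0.006     ] (array([ 0.44724123, -0.33724052,  0.00339414]), np.float64(0.00013665320288017805)) depth [ 0.44738748 -0.33787925  0.00049833]
twin [0.58230678 0.06442379 0.006     ]  depth [0.57332455 0.05820057 0.0743825 ]
cap [0.56345795 0.29506666 0.006     ] (array([0.55655093, 0.27367866, 0.08485508]), np.float64(0.004592944567254442)) depth [0.55471246 0.27489933 0.08088732]
poly [[269, 99], [156, 111], [163, 207], [224, 200], [233, 210], [280, 196]]
[269  99] [0.91909425 0.06914018 0.13      ]
[156 111] [0.88766091 0.34819663 0.13      ]
[163 207] [0.64645172 0.32259777 0.13      ]
[224 200] [0.66384236 0.17544559 0.13      ]
[233 210] [0.63922261 0.15314319 0.13      ]
[280 196] [0.67383435 0.03967711 0.13      ]
topdepth [0.78875339 0.22476694 0.12960597]
topdepth [0.71367107 0.13764395 0.12928763]
(200, 240) [0.573  0.2441 0.0761]
(250, 225) [0.6111 0.1189 0.0769]
(250, 245) [0.5606 0.1184 0.0747]
(200, 255) [0.5351 0.2431 0.076 ]
(229, 240) [0.5728 0.1709 0.0776]
(231, 283) [0.4639 0.1593 0.1024]
(210, 285) [0.459  0.2101 0.1032]
(252, 282) [0.4663 0.1081 0.1031]
(172, 272) [0.4893 0.2971 0.1248]
(284, 264) [0.5084 0.0288 0.1271]
```

View pics/crop1.png

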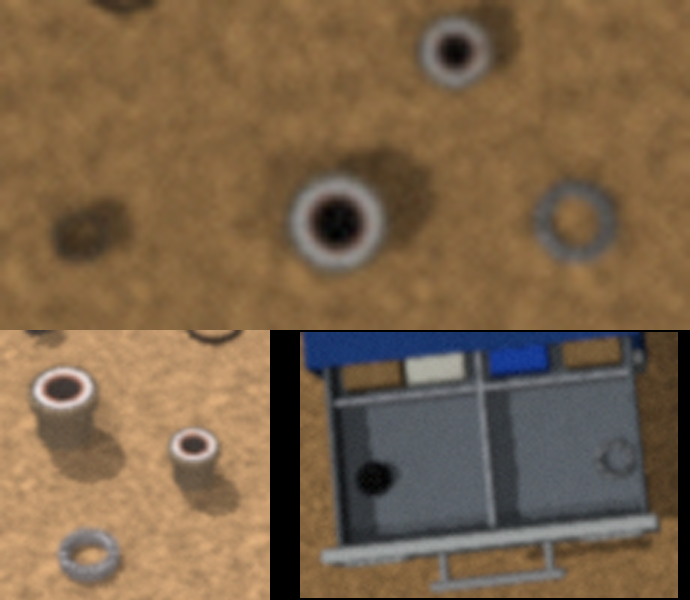

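The crop confirms the choice. The larger tan body with white seal and orange ring is at top px (386,292), and the bright toothed ring is at (426,291). The smaller look-alike is at (405,263). I'm moving towards the ring now.

Call:
play_rows:
  steps:
    - [1,0.25,-0.225,0,-0.0185]
    - [1,0.25,-0.225,0,-0.0185]
    - [1,0.25,-0.225,0,-0.0185]
    - [1,0.25,-0.225,0,-0.0185]
    - [1,0.25,-0.225,0,-0.0185]
  squeeze: 30

```text
time: 0.72
ee_pos: [0.432, 0.4081, 0.2067]
tool_rot: [-0.0, 0.433, 0.901, -0.0]
force: [-0.2, -0.3, -1.4]
gripper_width: 0.0851
grip_force: 0.0
```

Call:
play_rows:
  steps:
    - [1,0,-0.275,0,-0.0185]
    - [1,0,-0.275,0,-0.0185]
    - [1,0,-0.275,0,-0.0185]
    - [1,0,-0.275,0,-0.0185]
    - [1,0,-0.275,0,-0.0185]

```text
time: 1.35
ee_pos: [0.4305, 0.1332, 0.2068]
tool_rot: [-0.0, 0.673, 0.74, -0.0]
force: [0.9, 0.1, -0.1]
gripper_width: 0.0853
grip_force: 0.0
```

Call:
play_rows:
  steps:
    - [1,0,-0.25,0,0]
    - [1,0,-0.25,0,0]
    - [1,0,-0.25,0,0]
    - [1,0,-0.25,0,0]
    - [1,0,-0.25,0,0]

```text
time: 1.98
ee_pos: [0.4306, -0.1167, 0.2069]
tool_rot: [-0.0, 0.672, 0.741, 0.0]
force: [-0.4, -0.4, 0.3]
gripper_width: 0.0855
grip_force: 0.0
```

Call:
play_rows:
  steps:
    - [1,0,-0.25,0,0]
    - [1,0,-0.25,0,0]
    - [1,0,-0.25,0,0]
    - [1,0,-0.2,0,0]
    - [1,0,0,0,0]

```text
time: 2.6
ee_pos: [0.4305, -0.3071, 0.2066]
tool_rot: [-0.0, 0.673, 0.74, -0.0]
force: [-0.6, 0.4, 0.4]
gripper_width: 0.0854
grip_force: 0.0
```

```bash
cat > w.py <<'E'
from h import *
import sys,pickle
s=state();print(s['time'],s['ee_pos'],s['tool_rot'],s['force'])
c=cam('wrist');pickle.dump(c,open(sys.argv[1]+'.pkl','wb'));cv2.imwrite(f'pics/{sys.argv[1]}.png',c['frame'])
print(-c['V'][:3,:3].T@c['V'][:3,3], proj(c,[[.446,-.2275,.037],[.447,-.337,.008]]))
E
python3 w.py w1
```

```text
2.6 [ 0.43047086 -0.307122    0.20655984] [-4.76613177e-04  6.73013352e-01  7.39630178e-01 -1.26924526e-05] [-0.62039182  0.39613341  0.44870573]
[ 0.42335926 -0.22912056  0.37323691] [[344.00507455 122.94826292]
 [331.78613859 225.37315741]]
```

View pics/w1.png

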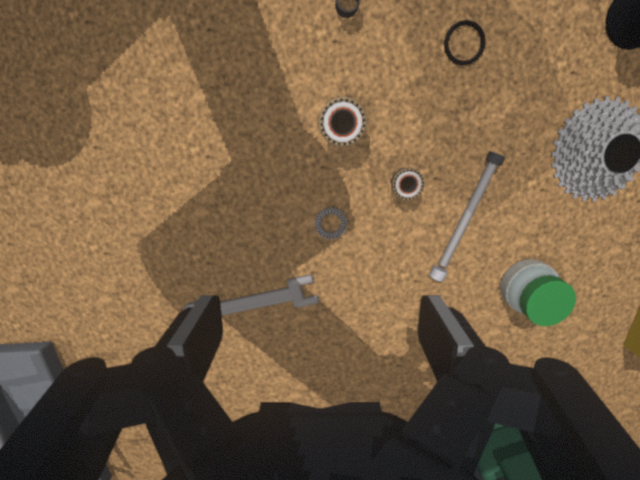

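The wrist view shows the ratchet at about (331,223) and the freehub at about (343,121), with the smaller look-alike at (407,184). All three agree with the first estimates. Next I refine the centres by mask.

```bash
cat > c.py <<'E'
from h import *
import pickle
c=pickle.load(open('w1.pkl','rb'));t=pickle.load(open('top.pkl','rb'));s=pickle.load(open('side.pkl','rb'))
hsv=cv2.cvtColor(c['frame'],cv2.COLOR_BGR2HSV)
def el(m,u,v,r):
    k=np.zeros_like(m);cv2.circle(k,(u,v),r,255,-1);m=cv2.morphologyEx(m&k,cv2.MORPH_CLOSE,np.ones((3,3)))
    cs=max(cv2.findContours(m,0,1)[0],key=cv2.contourArea);return cv2.fitEllipse(cv2.convexHull(cs))
e=el(cv2.inRange(hsv,(0,0,0),(180,75,255)),331,223,24);print('ring',e)
p=plane(c,*e[0],.006);print(p,'tri',tri(c,e[0],t,(426,291.5)))
w=e[1][0]*c['range_z'][223,318]/c['fx'];print('diam',e[1][0]*.366/c['fx'])
e=el(cv2.inRange(hsv,(0,0,120),(180,60,255)),343,121,26);print('fh',e)
print(plane(c,*e[0],.038),'tri',tri(c,e[0],t,(386.2,291.8)), tri(c,e[0],s,(276.3,309.5)))
print('diam',e[1][0]*.336/c['fx'])
E
python3 c.py
```

```text
ring ((330.5268859863281, 223.01513671875), (32.188724517822266, 32.63106918334961), 69.98589324951172)
[ 0.44544303 -0.33499667  0.006     ] tri (array([ 0.44662495, -0.34135327, -0.01581395]), np.float64(0.00029188285710141326))
diam 0.034312771373303796
fh ((342.3235168457031, 121.45391845703125), (40.1795539855957, 41.6502685546875), 12.238370895385742)
[ 0.44421424 -0.22632005  0.038     ] tri (array([ 0.44388337, -0.22643317,  0.04618691]), np.float64(0.00036729223039833834)) (array([ 0.44518863, -0.22632335,  0.03575439]), np.float64(0.0016667712032842142))
diam 0.03932016503982058
```

Call:
play_rows:
  steps:
    - [1,0.0765,-0.1435,-0.1,0]
    - [1,0,0,-0.25,0]
    - [1,0,0,-0.25,0]
    - [1,0,0,-0.2,0]
    - [1,0,0,0,0]

```text
time: 3.28
ee_pos: [0.4444, -0.3302, 0.0438]
tool_rot: [-0.004, 0.671, 0.741, 0.001]
force: [0.3, 0.1, 0.5]
gripper_width: 0.0852
grip_force: 0.0
```

Call:
play_rows:
  steps:
    - [1,0.007,-0.028,-0.08,0]
    - [1,0,0,-0.06,0]
    - [1,0,0,-0.04,0]
    - [1,0,0,0,0]
    - [1,0,0,0,0]

```text
time: 3.9
ee_pos: [0.448, -0.3398, 0.0115]
tool_rot: [0.0, 0.672, 0.741, -0.0]
force: [-0.7, -0.5, -0.5]
gripper_width: 0.0854
grip_force: 0.0
```

Call:
play_rows:
  steps:
    - [1,-0.01,0.02,-0.02,0]
    - [1,0,0,-0.022,0]
    - [1,0,0,0,0]
    - [1,0,0,0,0]

```text
time: 4.4
ee_pos: [0.4458, -0.3355, 0.0027]
tool_rot: [0.0, 0.672, 0.741, -0.0]
force: [0.2, 0.3, 0.1]
gripper_width: 0.0856
grip_force: 0.0
```

Call:
play_rows:
  steps:
    - [0.5,0,0,0,0]
    - [0.5,0,0,0,0]
    - [0.3,0,0,0,0]
    - [0.3,0,0,0,0]
    - [0.3,0,0,0,0]
  squeeze: 30

```text
time: 5.03
ee_pos: [0.4458, -0.3355, 0.0027]
tool_rot: [0.0, 0.672, 0.741, 0.0]
force: [-0.8, -0.0, 0.2]
gripper_width: 0.0254
grip_force: 0.0
```

Call:
play_rows:
  steps:
    - [0.3,0,0,0,0]
    - [0.3,0,0,0.05,0]
    - [0.3,0,0,0.05,0]
    - [0.3,0,0,0,0]

```text
time: 5.52
ee_pos: [0.4466, -0.3364, 0.0243]
tool_rot: [0.002, 0.672, 0.741, -0.0]
force: [-0.1, 0.8, -0.6]
gripper_width: 0.0255
grip_force: 0.0
```

The fingers closed over the ring and there is no grip force, so I'll look again.

```bash
python3 w.py w2; python3 -c "
import cv2;a=cv2.imread('pics/w2.png');cv2.imwrite('pics/w2c.png',cv2.resize(a[150:450,120:520],None,fx=1.5,fy=1.5))"
```

```text
5.525 [ 0.4466017  -0.33639246  0.02431268] [ 1.50310685e-03  6.71737880e-01  7.40787372e-01 -1.72535796e-04] [-0.13638126  0.77236772 -0.62773652]
[ 0.4387623  -0.25794767  0.19071709] [[343.99594587  45.92921657]
 [319.78264511 265.12394801]]
```

View pics/w2c.png

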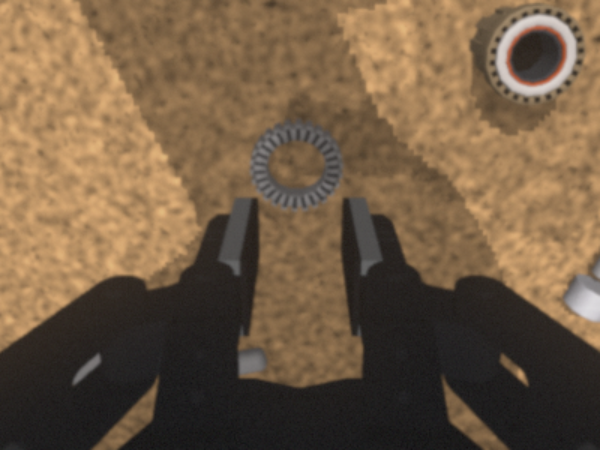

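The ring is at px (317,261), essentially where it was. The fingertips passed over it. I'll measure the tip height from the wrist depth.

```bash
cat > d.py <<'E'
from h import *
import pickle
c=pickle.load(open('w2.pkl','rb'))
print('ring',plane(c,317.3,260.7,.008), plane(c,317.3,260.7,.004),depthpt(c,317,285), depthpt(c,317,260))
hsv=cv2.cvtColor(c['frame'],cv2.COLOR_BGR2HSV);m=cv2.inRange(hsv,(0,0,0),(180,75,255));k=np.zeros_like(m);cv2.circle(k,(317,261),35,255,-1);k[284:]=0
cs=max(cv2.findContours(cv2.morphologyEx(m&k,cv2.MORPH_CLOSE,np.ones((3,3))),0,1)[0],key=cv2.contourArea);e=cv2.fitEllipse(cv2.convexHull(cs));print(e,plane(c,*e[0],.006))
for u,v in [(281,283),(281,286),(279,295),(277,305),(360,286),(362,295),(365,305),(270,330),(370,330)]: print(u,v,depthpt(c,u,v).round(4))
E
python3 d.py
```

```text
ring [ 0.44530624 -0.3343867   0.008     ] [ 0.4454495  -0.33606008  0.004     ] [ 0.44663278 -0.34999444  0.00770028] [ 4.45369662e-01 -3.37295708e-01  7.19042131e-06]
((317.1508483886719, 260.11907958984375), (62.06385040283203, 62.65303421020508), 45.94746017456055) [ 0.44525648 -0.33486823  0.006     ]
281 283 [ 0.4288 -0.3271  0.0544]
281 286 [ 0.4291 -0.3273  0.0569]
279 295 [ 0.4291 -0.3271  0.0653]
277 305 [ 0.4292 -0.3272  0.0731]
360 286 [ 0.4631 -0.3238  0.0571]
362 295 [ 0.463  -0.3241  0.0648]
365 305 [ 0.4632 -0.3239  0.0732]
270 330 [ 0.4289 -0.3261  0.0916]
370 330 [ 0.4624 -0.3228  0.0917]
```

```bash
cat > d2.py <<'E'
from h import *
import pickle
c=pickle.load(open('w2.pkl','rb'));print(proj(c,[[.4466,-.3364,.0243],[.434,-.3254,.0263],[.434,-.3254,.045],[.429,-.327,.0544]]))
z=c['range_z']
for u in (275,283,289,360,352): print(u,[(v,depthpt(c,u,v).round(3).tolist()) for v in range(274,300,4)])
E
python3 d2.py; python3 -c "
import sys;sys.path.insert(0,'.')
from h import *
print(state()['joint_positions'],state()['ee_pos'])"
```

```text
[[319.21660192 276.2771022 ]
 [296.98800529 256.45770233]
 [294.54752705 271.62505105]
 [281.49423879 282.85373793]]
275 [(274, [0.421, -0.349, -0.001]), (278, [0.421, -0.352, -0.0]), (282, [0.421, -0.354, -0.0]), (286, [0.426, -0.328, 0.057]), (290, [0.427, -0.327, 0.061]), (294, [0.427, -0.328, 0.064]), (298, [0.428, -0.327, 0.068])]
283 [(274, [0.426, -0.349, -0.0]), (278, [0.426, -0.351, -0.0]), (282, [0.43, -0.327, 0.053]), (286, [0.43, -0.327, 0.057]), (290, [0.43, -0.327, 0.061]), (294, [0.431, -0.327, 0.064]), (298, [0.431, -0.327, 0.068])]
289 [(274, [0.429, -0.348, -0.0]), (278, [0.429, -0.351, -0.0]), (282, [0.432, -0.327, 0.053]), (286, [0.432, -0.327, 0.057]), (290, [0.433, -0.327, 0.06]), (294, [0.433, -0.328, 0.062]), (298, [0.433, -0.33, 0.062])]
360 [(274, [0.472, -0.344, -0.001]), (278, [0.473, -0.347, -0.0]), (282, [0.463, -0.324, 0.054]), (286, [0.463, -0.324, 0.057]), (290, [0.463, -0.324, 0.061]), (294, [0.462, -0.324, 0.065]), (298, [0.462, -0.324, 0.068])]
352 [(274, [0.468, -0.345, -0.0]), (278, [0.468, -0.347, -0.001]), (282, [0.46, -0.324, 0.054]), (286, [0.46, -0.324, 0.057]), (290, [0.459, -0.324, 0.061]), (294, [0.459, -0.324, 0.064]), (298, [0.459, -0.325, 0.067])]
[-8.48359400e-01  2.75559017e-01  1.89442489e+00 -1.58539468e-05
  9.69886006e-01 -9.46011293e-01] [ 0.44620521 -0.33596538  0.02360801]
```

Call:
play_rows:
  steps:
    - [0.6,0,0,0,0]
    - [0.6,0,0,0,0]
    - [0.6,0,0,0,0]
    - [0.6,0,0,0,0]

```text
time: 6.08
ee_pos: [0.4457, -0.3354, 0.0225]
tool_rot: [-0.0, 0.672, 0.741, 0.0]
force: [0.0, 0.6, -0.2]
gripper_width: 0.0508
grip_force: 0.0
```

```bash
cat > e.py <<'E'
from h import *
c=cam('wrist');st=state();print(st['ee_pos'],st['gripper_width'])
cv2.imwrite('pics/w3.png',c['frame'])
P=[]
for u in range(240,410):
    for v in range(240,330):
        z=c['range_z'][v,u]
        if z>0:
            o,d=ray(c,u,v);p=o+d*z
            if p[2]>.018 and p[1]<-.29: P.append(p)
P=np.array(P)
for sgn in (-1,1):
    Q=P[(P[:,0]-st['ee_pos'][0])*sgn>0]; print('wrist tip zmin',np.percentile(Q[:,2],[0,1,3]).round(4),Q[Q[:,2]<np.percentile(Q[:,2],3)].mean(0).round(4))
s=cam('side')
px=proj(s,[st['ee_pos'],[.4455,-.335,.008]]);print(px)
u,v=px[0].astype(int);P=[]
for uu in range(u-60,u+60):
    for vv in range(v-60,v+40):
        z=s['range_z'][vv,uu]
        if z>0:
            o,d=ray(s,uu,vv);p=o+d*z
            if p[2]>.015 and abs(p[1]+.336)<.02 and abs(p[0]-.446)<.07: P.append(p)
P=np.array(P);print('side',len(P))
if len(P): print(P[:,2].min(),np.percentile(P[:,2],[2,10]),P.min(0),P.max(0))
cv2.imwrite('pics/s3.png',cv2.resize(s['frame'][v-75:v+75,u-100:u+100],None,fx=4,fy=4))
E
python3 e.py
```

```text
[ 0.44573356 -0.33542603  0.0225875 ] 0.05165555356180586
wrist tip zmin [0.049  0.0506 0.0518] [ 0.4206 -0.3385  0.0508]
wrist tip zmin [0.049  0.0509 0.0523] [ 0.4715 -0.3326  0.0512]
[[283.73113267 356.76466158]
 [283.81976092 362.37456659]]
side 2136
0.05171471933942906 [0.06065941 0.08142738] [ 0.37899972 -0.35598274  0.05171472] [ 0.51518201 -0.31929244  0.18005536]
```

View pics/s3.png

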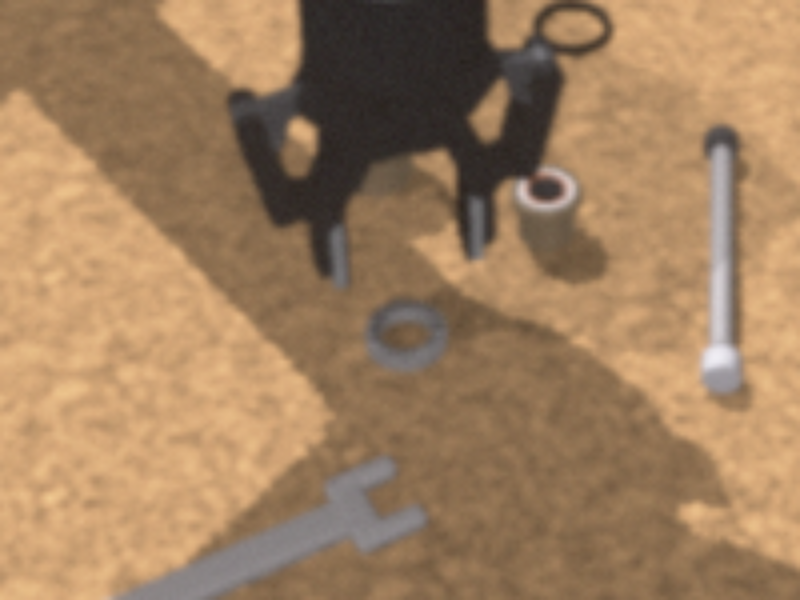

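Both cameras put the fingertips at z≈0.051 while the state reads 0.0225. The reported TCP is therefore about 28 mm lower than the real tips, and I'll descend step by step watching the force.

Call:
play_rows:
  steps:
    - [0.6,0,0,-0.05,0]
    - [0.6,0,0,-0.05,0]
    - [0.6,0,0,-0.05,0]
    - [0.6,0,0,0,0]
    - [0.6,0,0,0,0]

```text
time: 6.8
ee_pos: [0.4458, -0.3356, -0.0073]
tool_rot: [0.0, 0.672, 0.741, -0.0]
force: [-0.7, -0.2, -0.2]
gripper_width: 0.0516
grip_force: 0.0
```

```bash
cat > f.py <<'E'
from h import *
st=state();print(st['ee_pos'],st['gripper_width'],st['force'])
s=cam('side');P=[]
for uu in range(230,340):
    for vv in range(280,400):
        z=s['range_z'][vv,uu]
        if z>0:
            o,d=ray(s,uu,vv);p=o+d*z
            if p[2]>.012 and abs(p[1]+.336)<.02 and abs(p[0]-.446)<.07: P.append(p)
P=np.array(P);print('side',len(P),np.sort(P[:,2])[:6])
E
python3 f.py
```

```text
[ 0.44583558 -0.33557684 -0.00731117] 0.05164396695338735 [-0.7203166  -0.23196565 -0.18398359]
side 2309 [0.01253876 0.0215994  0.02187659 0.0226749  0.02309459 0.02318365]
```

Call:
play_rows:
  steps:
    - [0.6,0,0,-0.035,0]
    - [0.6,0,0,-0.03,0]
    - [0.6,0,0,-0.02,0]
    - [0.6,0,0,0,0]
    - [0.6,0,0,0,0]

```text
time: 7.48
ee_pos: [0.4458, -0.3356, -0.0242]
tool_rot: [0.0, 0.672, 0.741, -0.0]
force: [0.8, -1.0, 0.2]
gripper_width: 0.0511
grip_force: 0.0
```

Call:
play_rows:
  steps:
    - [0.45,0,0,0,0]
    - [0.3,0,0,0,0]
    - [0.3,0,0,0,0]
    - [0.3,0,0,0,0]

```text
time: 7.98
ee_pos: [0.446, -0.3357, -0.0238]
tool_rot: [0.0, 0.672, 0.741, -0.0]
force: [-1.5, 1.2, 6.3]
gripper_width: 0.0339
grip_force: 29.8
```

Call:
play_rows:
  steps:
    - [0.3,0,0,0.02,0]
    - [0.3,0,0,0.1,0]
    - [0.3,0,0,0.25,0]
    - [0.3,0,0,0.25,0]
    - [0.3,0,0,0.23,0]

```text
time: 8.6
ee_pos: [0.4459, -0.3356, 0.1489]
tool_rot: [0.001, 0.672, 0.741, -0.0]
force: [0.3, -1.4, -0.3]
gripper_width: 0.0341
grip_force: 30.0
```

Call:
play_rows:
  steps:
    - [0.3,0.03,0.12,0.1,0]
    - [0.3,0.06,0.23,0.1,0]
    - [0.3,0.06,0.23,0,0]
    - [0.3,0.06,0.23,0,0]
    - [0.3,0.06,0.23,0,0]

```text
time: 9.22
ee_pos: [0.5, -0.126, 0.1871]
tool_rot: [0.001, 0.672, 0.741, 0.0]
force: [0.4, -0.1, -0.7]
gripper_width: 0.0341
grip_force: 30.0
```

Call:
play_rows:
  steps:
    - [0.3,0.06,0.23,0,0]
    - [0.3,0.06,0.23,0,0]
    - [0.3,0.06,0.23,0,0]
    - [0.3,0.06,0.23,0,0]
    - [0.3,0.06,0.2,0,0]

```text
time: 9.85
ee_pos: [0.56, 0.0983, 0.1871]
tool_rot: [0.001, 0.672, 0.741, 0.001]
force: [-0.3, -1.0, -0.7]
gripper_width: 0.0339
grip_force: 30.0
```

Call:
play_rows:
  steps:
    - [0.3,0,0.1,0,0]
    - [0.3,0,0,0,0]
    - [0.3,0,0,0,0]

```text
time: 10.22
ee_pos: [0.5596, 0.1155, 0.1859]
tool_rot: [0.0, 0.672, 0.74, -0.0]
force: [-0.1, -0.7, -0.5]
gripper_width: 0.0338
grip_force: 30.0
```

```bash
python3 w.py w4
```

```text
10.225 [0.55956449 0.11547058 0.18590998] [ 1.83643480e-04  6.72124747e-01  7.40437890e-01 -1.45615370e-04] [-0.06168745 -0.69579209 -0.49945762]
[0.55211831 0.19363261 0.35247858] [[205.41586942 459.65987522]
 [214.09912747 493.45491993]]
```

View pics/w4.png

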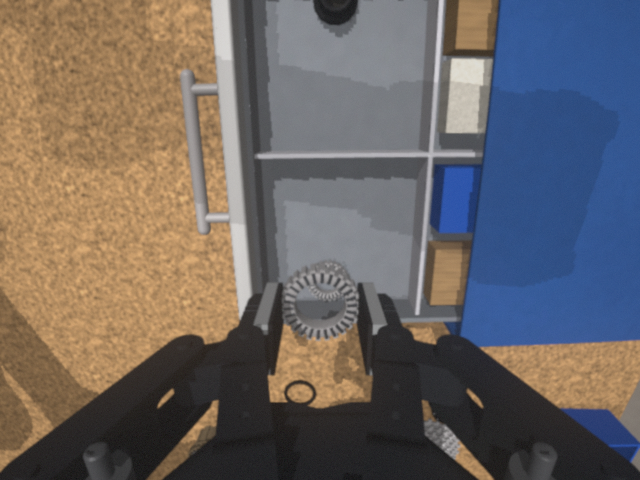

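The view shows the held ring at (321,305), the divider from (257,156) to (431,154), the handle from (187,75) to (205,230), and the twin's edge at (328,268) beneath.

```bash
cat > g.py <<'E'
from h import *
import pickle
c=pickle.load(open('w4.pkl','rb'));t=pickle.load(open('top.pkl','rb'))
a,b=plane(c,187,75,.1),plane(c,205,231,.1);print('handle',a,b,(a+b)/2,np.degrees(np.arctan2(a[0]-b[0],a[1]-b[1])), np.linalg.norm(a-b))
d1,d2=plane(c,257,156,.103),plane(c,431,154.5,.103);print('div',d1,d2,np.linalg.norm(d1-d2),np.degrees(np.arctan2(*(d2-d1)[1::-1])))
e1,e2=plane(c,497,0,.13),plane(c,463,335,.13);print('cab',e1,e2,np.degrees(np.arctan2(-(e1-e2)[0],(e1-e2)[1])))
print('floor z',[depthpt(c,*p).round(4) for p in [(330,100),(330,190),(300,215)]],'div tops',depthpt(c,340,155))
f=(d1+d2)/2;print('floor origin',f)
m=plane(t,(223.2+228.6)/2,(199.6+263.9)/2,.103);print('top div mid',m)
print('held ring',plane(c,321,305,.186+.024))
x=np.array([np.cos(np.radians(5.6)),np.sin(np.radians(5.6))]);y=np.array([-x[1],x[0]])
for q in [(0,-45),(-5,-45),(0,45)]: print(q,f[:2]+x*q[0]/1000+y*q[1]/1000)
tw=plane(c,325,283,.08);r=tw[:2]-f[:2];print('twin',tw,r@x,r@y)
cp=plane(c,336,3,.09);r=cp[:2]-f[:2];print('cap',cp,r@x,r@y)
E
python3 g.py
```

```text
handle [0.45849946 0.21637076 0.1       ] [0.47136324 0.10472462 0.1       ] [0.46493135 0.16054769 0.1       ] -6.572594073004213 0.11238477092572768
div [0.50980709 0.16605855 0.103     ] [0.63386863 0.17948672 0.103     ] 0.12478614673055775 6.177526605771856
cab [0.64791129 0.27317037 0.13      ] [0.67670577 0.05023103 0.13      ] 7.359487675931279
floor z [array([0.5584, 0.2103, 0.0761]), array([0.5657, 0.1415, 0.0762]), array([0.5431, 0.118 , 0.0756])] div tops [0.56889265 0.17237405 0.10217415]
floor origin [0.57183786 0.17277264 0.103     ]
top div mid [0.59001558 0.17433218 0.103     ]
held ring [0.56074896 0.11210745 0.21      ]
(0, -45) [0.57622909 0.1279874 ]
(-5, -45) [0.57125295 0.12749949]
(0, 45) [0.56744663 0.21755787]
twin [0.56996083 0.05982558 0.08      ] -0.01288977598648918 -0.11222484256358431
cap [0.55558114 0.27236651 0.09      ] -0.006460468581434241 0.10070492432573876
```

Call:
play_rows:
  steps:
    - [0.3,0.08,0.076,0,0]
    - [0.3,0,0,-0.15,0]
    - [0.3,0,0,-0.2,0]
    - [0.3,0,0,-0.1,0]
    - [0.3,0,0,0,0]

```text
time: 10.9
ee_pos: [0.5747, 0.131, 0.0943]
tool_rot: [-0.001, 0.672, 0.74, -0.001]
force: [0.2, -1.0, -0.9]
gripper_width: 0.0339
grip_force: 30.1
```

Call:
play_rows:
  steps:
    - [0.3,0,0,0,0]
    - [0.3,0,0,-0.06,0]
    - [0.3,0,0,-0.06,0]
    - [0.3,0,0,0,0]
    - [0.3,0,0,0,0]

```text
time: 11.52
ee_pos: [0.5758, 0.1317, 0.0716]
tool_rot: [-0.0, 0.672, 0.741, -0.0]
force: [0.1, -0.2, 0.0]
gripper_width: 0.034
grip_force: 30.1
```

Call:
play_rows:
  steps:
    - [0.3,0,0,-0.04,0]
    - [0.3,0,0,-0.03,0]
    - [0.3,0,0,-0.01,0]
    - [0.3,0,0,0,0]
    - [0.3,0,0,0,0]

```text
time: 12.15
ee_pos: [0.576, 0.1317, 0.0559]
tool_rot: [0.0, 0.672, 0.741, 0.0]
force: [0.5, 0.1, -0.4]
gripper_width: 0.0345
grip_force: 30.1
```

Call:
play_rows:
  steps:
    - [0.3,0,0,-0.006,0]
    - [0.3,0,0,-0.005,0]
    - [0.3,0,0,0,0]
    - [0.3,0,0,0,0]

```text
time: 12.65
ee_pos: [0.5757, 0.1317, 0.0535]
tool_rot: [-0.0, 0.672, 0.741, -0.0]
force: [-0.1, 0.4, -0.1]
gripper_width: 0.0337
grip_force: 30.1
```

Call:
play_rows:
  steps:
    - [0.3,0,0,-0.005,0]
    - [0.3,0,0,0,0]
    - [0.3,0,0,0,0]

```text
time: 13.02
ee_pos: [0.5757, 0.1317, 0.0525]
tool_rot: [-0.0, 0.672, 0.741, -0.0]
force: [0.3, -0.2, 0.1]
gripper_width: 0.0341
grip_force: 30.1
```

Call:
play_rows:
  steps:
    - [0.3,0,0,-0.004,0]
    - [0.3,0,0,0,0]
    - [0.3,0,0,0,0]

```text
time: 13.4
ee_pos: [0.5761, 0.1317, 0.0522]
tool_rot: [0.0, 0.672, 0.741, 0.0]
force: [-1.8, -0.7, 5.5]
gripper_width: 0.0338
grip_force: 30.6
```

Call:
play_rows:
  steps:
    - [0.45,0,0,0,0]
    - [0.5,0,0,0,0]
    - [0.58,0,0,0,0]
    - [0.62,0,0,0,0]
    - [0.62,0,0,0.05,0]

```text
time: 14.02
ee_pos: [0.5749, 0.1317, 0.0611]
tool_rot: [-0.001, 0.672, 0.741, -0.001]
force: [0.9, 0.2, 0.2]
gripper_width: 0.0529
grip_force: 0.0
```

Call:
play_rows:
  steps:
    - [0.62,0,0,0.15,0]
    - [0.62,0,0,0.25,0]
    - [0.62,0,0,0.25,0]
    - [0.7,0,-0.2,0.1,0]
    - [0.7,0,0,0,0]

```text
time: 14.65
ee_pos: [0.5774, 0.0901, 0.2151]
tool_rot: [0.002, 0.673, 0.74, 0.002]
force: [0.8, 0.4, -0.6]
gripper_width: 0.0599
grip_force: 0.0
```

```bash
python3 w.py w5
cat > i.py <<'E'
from h import *
import pickle
c=pickle.load(open('w5.pkl','rb'));p=proj(c,[[.5758,.1317,.084],[.568,.066,.08]]);print(p)
for q in p: print(depthpt(c,*q))
P=[]
for u in range(0,640,2):
    for v in range(0,480,2):
        z=c['range_z'][v,u]
        if z>0:
            o,d=ray(c,u,v);w=o+d*z
            if .080<w[2]<.09 and abs(w[1]-.1317)<.03 and abs(w[0]-.5757)<.03: P.append(w)
P=np.array(P);print(len(P),P.min(0),P.max(0),np.median(P[:,2]))
E
python3 i.py
```

```text
14.65 [0.57737683 0.09012133 0.21514538] [0.00229849 0.67272258 0.7398891  0.00177712] [ 0.75242799  0.36634236 -0.56529527]
[0.56912268 0.16830501 0.38171106] [[197.57772806 425.80910496]
 [206.84470477 463.24897028]]
[[321.23559309 166.556105  ]
 [305.94135033 236.34142144]]
[0.57597494 0.13074095 0.07620001]
[0.56798498 0.06463175 0.07596484]
185 [0.558978   0.11439227 0.08124085] [0.59398869 0.14907028 0.08603162] 0.08375610309460252
```

Call:
play_rows:
  steps:
    - [1,-0.05,-0.12,0,0]
    - [1,-0.095,-0.2264,0,0]
    - [1,-0.095,-0.2264,0,0]
    - [1,-0.095,-0.2264,0,0]
    - [1,-0.095,-0.2264,0,0]

```text
time: 15.32
ee_pos: [0.4886, -0.1136, 0.2105]
tool_rot: [-0.001, 0.671, 0.741, -0.0]
force: [-0.2, -0.9, -0.7]
gripper_width: 0.0855
grip_force: 0.0
```

Call:
play_rows:
  steps:
    - [1,-0.095,-0.2264,0,0]
    - [1,-0.095,-0.22,0,0]
    - [1,-0.045,-0.1,0,0]
    - [1,0,0,0,0]
    - [1,0,0,0,0]

```text
time: 15.95
ee_pos: [0.4429, -0.2215, 0.211]
tool_rot: [-0.001, 0.671, 0.741, 0.0]
force: [-0.5, -0.5, -0.7]
gripper_width: 0.0851
grip_force: 0.0
```

Call:
play_rows:
  steps:
    - [1,0.01,-0.026,-0.15,0]
    - [1,0,0,-0.25,0]
    - [1,0,0,-0.25,0]
    - [1,0,0,-0.15,0]
    - [1,0,0,0,0]

```text
time: 16.58
ee_pos: [0.4433, -0.2252, 0.0491]
tool_rot: [-0.003, 0.671, 0.741, -0.0]
force: [0.2, -0.8, 0.3]
gripper_width: 0.0854
grip_force: 0.0
```

Call:
play_rows:
  steps:
    - [1,0,0,0,0]
    - [1,0,0,0,0]

```text
time: 16.82
ee_pos: [0.4461, -0.2286, 0.0536]
tool_rot: [0.002, 0.672, 0.741, 0.0]
force: [0.9, -0.5, -0.5]
gripper_width: 0.0852
grip_force: 0.0
```

```bash
python3 w.py w6
cat > j.py <<'E'
from h import *
import pickle
c=pickle.load(open('w6.pkl','rb'));P=[]
for u in range(0,640):
    for v in range(0,480):
        z=c['range_z'][v,u]
        if z>0:
            o,d=ray(c,u,v);w=o+d*z
            if .033<w[2]<.044 and abs(w[1]+.227)<.04 and abs(w[0]-.445)<.035: P.append(w)
P=np.array(P);print(len(P),np.percentile(P,[.3,99.7],axis=0),P[:,2].max())
E
python3 j.py
```

```text
16.825 [ 0.44610439 -0.22856219  0.05359541] [1.78967663e-03 6.71568267e-01 7.40940519e-01 8.62632237e-05] [ 0.88760847 -0.46519207 -0.45461923]
[ 0.43811268 -0.15012966  0.22002412] [[319.14670927 262.15035965]
 [306.31346005 378.88071701]]
3657 [[ 0.42229356 -0.24819779  0.03317886]
 [ 0.46632618 -0.20435042  0.03979996]] 0.040674698139370496
```

Call:
play_rows:
  steps:
    - [1,-0.007,0.01,-0.12,0]
    - [1,0,0,-0.12,0]
    - [1,0,0,-0.08,0]
    - [1,0,0,0,0]
    - [1,0,0,0,0]

```text
time: 17.5
ee_pos: [0.4441, -0.2265, -0.0114]
tool_rot: [0.001, 0.672, 0.741, 0.0]
force: [0.3, 0.5, -0.5]
gripper_width: 0.0855
grip_force: 0.0
```

Call:
play_rows:
  steps:
    - [1,0,0,0,0]
    - [1,0,0,0,0]

```text
time: 17.75
ee_pos: [0.4438, -0.2262, -0.0117]
tool_rot: [0.001, 0.672, 0.741, 0.0]
force: [-0.0, 0.9, 0.1]
gripper_width: 0.0851
grip_force: 0.0
```

Call:
play_rows:
  steps:
    - [0.65,0,0,0,0]
    - [0.55,0,0,0,0]
    - [0.45,0,0,0,0]
    - [0.45,0,0,0,0]
    - [0.45,0,0,0,0]
  squeeze: 40

```text
time: 18.38
ee_pos: [0.4435, -0.2259, -0.0119]
tool_rot: [-0.0, 0.672, 0.741, -0.0]
force: [-1.5, 0.8, 5.7]
gripper_width: 0.0437
grip_force: 40.3
```

Call:
play_rows:
  steps:
    - [0.45,0,0,0,0]
    - [0.45,0,0,0.02,0]
    - [0.45,0,0,0.05,0]
    - [0.45,0,0,0.1,0]
    - [0.45,0,0,0,0]

```text
time: 19.0
ee_pos: [0.4446, -0.2269, 0.0235]
tool_rot: [0.002, 0.672, 0.741, 0.0]
force: [0.1, -0.5, -1.6]
gripper_width: 0.044
grip_force: 40.9
```

Call:
play_rows:
  steps:
    - [0.45,0,0,0.15,0]
    - [0.45,0,0,0.25,0]
    - [0.45,0,0,0.25,0]
    - [0.45,0.03,0.11,0.1,0]
    - [0.45,0.061,0.2205,0,0]

```text
time: 19.62
ee_pos: [0.4628, -0.1607, 0.1738]
tool_rot: [0.002, 0.673, 0.74, 0.0]
force: [-0.4, 0.7, -2.2]
gripper_width: 0.044
grip_force: 41.2
```

Call:
play_rows:
  steps:
    - [0.45,0.061,0.2205,0,0]
    - [0.45,0.061,0.2205,0,0]
    - [0.45,0.061,0.2205,0,0]
    - [0.45,0.061,0.2205,0,0]
    - [0.45,0.061,0.2205,0,0]

```text
time: 20.25
ee_pos: [0.5224, 0.0622, 0.1709]
tool_rot: [-0.0, 0.672, 0.741, -0.0]
force: [0.9, -0.2, -1.3]
gripper_width: 0.0444
grip_force: 41.1
```

Call:
play_rows:
  steps:
    - [0.45,0.061,0.2205,0,0]
    - [0.45,0.061,0.2205,0,0]
    - [0.45,0.061,0.2205,0,0]
    - [0.45,0.03,0.11,0,0]
    - [0.45,0,0,0,0]

```text
time: 20.88
ee_pos: [0.5649, 0.2157, 0.1709]
tool_rot: [-0.0, 0.671, 0.741, -0.001]
force: [0.2, -0.8, -0.9]
gripper_width: 0.0438
grip_force: 41.1
```

Call:
play_rows:
  steps:
    - [0.45,0,0,0,0]
    - [0.45,0,0,0,0]
    - [0.45,0,0,0,0]

```text
time: 21.25
ee_pos: [0.5652, 0.2142, 0.1718]
tool_rot: [0.0, 0.672, 0.74, -0.0]
force: [0.2, 0.4, -1.2]
gripper_width: 0.044
grip_force: 41.1
```

Call:
play_rows:
  steps:
    - [0.45,0.006,0,-0.1,0]
    - [0.45,0,0,-0.15,0]
    - [0.45,0,0,-0.13,0]
    - [0.45,0,0,-0.06,0]
    - [0.45,0,0,0,0]

```text
time: 21.88
ee_pos: [0.5655, 0.2148, 0.0823]
tool_rot: [-0.001, 0.672, 0.741, -0.001]
force: [-0.7, 0.0, -1.0]
gripper_width: 0.0442
grip_force: 41.1
```

Call:
play_rows:
  steps:
    - [0.45,0,0,0,0]
    - [0.45,0,0,-0.03,0]
    - [0.45,0,0,-0.02,0]
    - [0.45,0,0,0,0]
    - [0.45,0,0,0,0]

```text
time: 22.5
ee_pos: [0.5664, 0.215, 0.0738]
tool_rot: [0.0, 0.672, 0.741, 0.0]
force: [0.6, -0.1, -0.6]
gripper_width: 0.0439
grip_force: 41.1
```

Call:
play_rows:
  steps:
    - [0.45,0,0,-0.02,0]
    - [0.45,0,0,-0.016,0]
    - [0.45,0,0,-0.005,0]
    - [0.45,0,0,0,0]
    - [0.45,0,0,0,0]

```text
time: 23.12
ee_pos: [0.5665, 0.215, 0.0656]
tool_rot: [0.0, 0.672, 0.741, 0.0]
force: [0.0, 0.2, -0.6]
gripper_width: 0.044
grip_force: 41.1
```

Call:
play_rows:
  steps:
    - [0.45,0,0,-0.005,0]
    - [0.45,0,0,0,0]
    - [0.45,0,0,0,0]

```text
time: 23.5
ee_pos: [0.5664, 0.215, 0.0645]
tool_rot: [-0.0, 0.672, 0.741, 0.0]
force: [-0.5, 0.2, -1.0]
gripper_width: 0.0444
grip_force: 41.1
```

Call:
play_rows:
  steps:
    - [0.45,0,0,-0.004,0]
    - [0.45,0,0,0,0]
    - [0.45,0,0,0,0]

```text
time: 23.88
ee_pos: [0.5665, 0.215, 0.0641]
tool_rot: [0.0, 0.672, 0.741, 0.0]
force: [-1.7, -1.1, 3.8]
gripper_width: 0.0441
grip_force: 41.4
```

Call:
play_rows:
  steps:
    - [0.56,0,0,0,0]
    - [0.6,0,0,0,0]
    - [0.7,0,0,0,0]
    - [0.75,0,0,0,0]
    - [0.75,0,0,0.05,0]

```text
time: 24.5
ee_pos: [0.5656, 0.2149, 0.0731]
tool_rot: [-0.001, 0.672, 0.741, -0.001]
force: [0.5, -0.2, 0.4]
gripper_width: 0.0641
grip_force: 0.0
```

Call:
play_rows:
  steps:
    - [0.75,0,0,0.15,0]
    - [0.75,0,0,0.25,0]
    - [0.75,0,0,0.25,0]
    - [0.75,-0.1,0,0.05,0]
    - [0.75,-0.2,-0.05,0,0]

```text
time: 25.12
ee_pos: [0.5075, 0.2053, 0.2166]
tool_rot: [0.002, 0.672, 0.741, 0.002]
force: [0.3, -0.3, -0.4]
gripper_width: 0.064
grip_force: 0.0
```

```bash
python3 w.py w7
cat > k.py <<'E'
from h import *
t=cam('top'); w=__import__('pickle').load(open('w7.pkl','rb'))
im=np.zeros((480,800,3),np.uint8); im[:,:640]=w['frame']; d=cv2.resize(t['frame'][195:290,160:295],None,fx=1.18,fy=1.18); 
im=np.vstack([w['frame'][:300], cv2.resize(t['frame'][190:295,150:374],(640,300),interpolation=cv2.INTER_CUBIC)])
cv2.imwrite('pics/k1.png',im)
P=[]
for u in range(0,640,2):
    for v in range(0,480,2):
        z=w['range_z'][v,u]
        if z>0:
            o,r=ray(w,u,v);q=o+r*z
            if .107<q[2]<.118 and abs(q[1]-.215)<.04 and abs(q[0]-.566)<.04: P.append(q)
P=np.array(P);print(len(P),P.min(0),P.max(0),P.mean(0)) if len(P) else print('none')
E
python3 k.py
```

```text
25.125 [0.50748607 0.20526041 0.21660013] [0.00150981 0.67171212 0.74080803 0.00200302] [ 0.31883872 -0.27668768 -0.36907344]
[0.49915605 0.28317103 0.38322606] [[247.87074016 487.2434817 ]
 [250.47589734 513.94922856]]
491 [0.54387287 0.1918205  0.10711492] [0.58920164 0.23682551 0.11585206] [0.56610971 0.21499399 0.11345933]
```

View pics/k1.png

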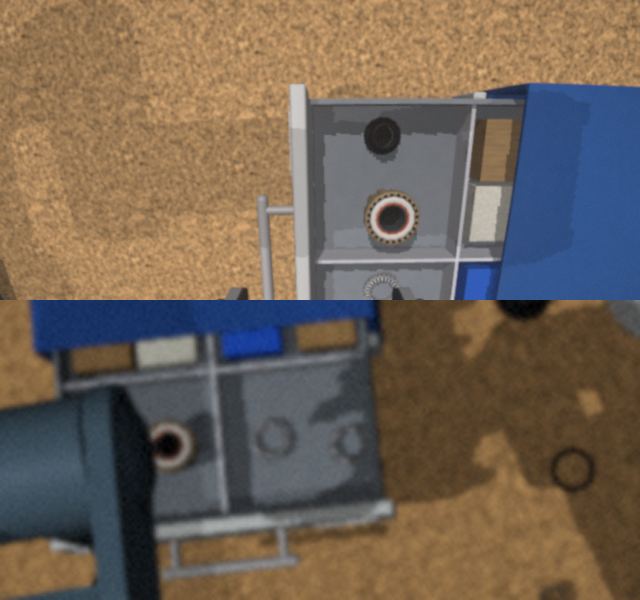

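All four parts sit as they should. The freehub is at (390,217) with its top at z≈0.1135, next to the black cap at (382,135). The ring is by its twin in the right compartment. Now I shut and turn the gripper and bring it down in front of the handle.

Call:
play_rows:
  steps:
    - [0.3,-0.1,-0.05,0,0.022]
    - [0,-0.1,-0.05,0,0.025]
    - [0,-0.1,-0.05,0,0.025]
    - [0,-0.1,-0.05,0,0.025]
    - [0,-0.04,-0.05,0,0.025]

```text
time: 25.85
ee_pos: [0.4182, 0.1549, 0.2145]
tool_rot: [0.001, 0.343, 0.939, 0.0]
force: [0.4, 0.1, -0.9]
gripper_width: 0.0003
grip_force: 0.0
```

Call:
play_rows:
  steps:
    - [0,0,0,0,0.025]
    - [0,0,0,0,0.025]
    - [0,0,0,0,0.025]
    - [0,0,0,0,0.025]
    - [0,0,0,0,0.025]

```text
time: 26.48
ee_pos: [0.4191, 0.1551, 0.2146]
tool_rot: [0.001, -0.042, 0.999, 0.0]
force: [-0.3, 0.4, -0.5]
gripper_width: 0.0001
grip_force: 0.0
```

Call:
play_rows:
  steps:
    - [0,0,0,0,0]
    - [0,0,0,0,0]

```text
time: 26.72
ee_pos: [0.4187, 0.155, 0.2141]
tool_rot: [0.0, -0.038, 0.999, 0.0]
force: [-0.1, -0.6, 0.7]
gripper_width: -0.0003
grip_force: 0.0
```

Call:
play_rows:
  steps:
    - [0,0,0,-0.15,0.005]
    - [0,0,0,-0.25,0]
    - [0,0,0,-0.25,0]
    - [0,0,0,-0.13,0]
    - [0,0,0,0,0]

```text
time: 27.35
ee_pos: [0.4166, 0.1548, 0.0559]
tool_rot: [-0.002, -0.054, 0.999, -0.0]
force: [0.1, -0.1, 0.6]
gripper_width: -0.0
grip_force: 0.0
```

Call:
play_rows:
  steps:
    - [0,0,0,0,0]
    - [0,0,0,0,0]

```text
time: 27.6
ee_pos: [0.4199, 0.1552, 0.0594]
tool_rot: [0.002, -0.055, 0.998, 0.0]
force: [-0.2, -0.4, -0.3]
gripper_width: -0.0001
grip_force: 0.0
```

```bash
cat > l.py <<'E'
from h import *
st=state();print(st['ee_pos'],st['force'])
s=cam('side');P=[]
for u in range(230,320):
    for v in range(130,240):
        z=s['range_z'][v,u]
        if z>0:
            o,d=ray(s,u,v);p=o+d*z
            if abs(p[1]-st['ee_pos'][1])<.03 and abs(p[0]-st['ee_pos'][0])<.025 and p[2]>.03: P.append(p)
P=np.array(P);print(len(P),np.sort(P[:,2])[:5],P.min(0),P.max(0))
cv2.imwrite('pics/l.png',cv2.resize(s['frame'][120:240,220:380],None,fx=4,fy=4))
E
python3 l.py
```

```text
[0.41985125 0.15519428 0.05942573] [-0.17660008 -0.36918835 -0.30457891]
341 [0.08140923 0.08346224 0.0846157  0.08488022 0.08660264] [0.39524031 0.12521879 0.08140923] [0.44483176 0.18182803 0.25338075]
```

View pics/l.png

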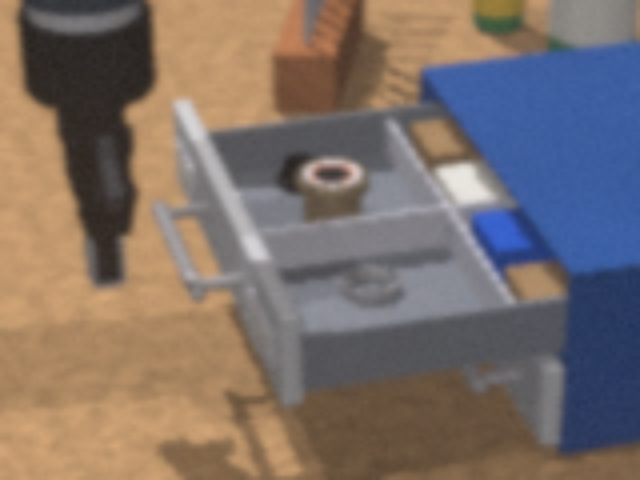

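Call:
play_rows:
  steps:
    - [0,0.05,0.0055,-0.02,0]
    - [0,0.05,0.0055,0,0]
    - [0,0.025,0.0028,0,0]
    - [0,0.02,0.0022,0,0]
    - [0,0.02,0.0022,0,0]

```text
time: 28.28
ee_pos: [0.451, 0.1586, 0.0535]
tool_rot: [-0.001, -0.055, 0.998, -0.0]
force: [-2.8, -1.4, 1.1]
gripper_width: 0.0002
grip_force: 1.2
```

Call:
play_rows:
  steps:
    - [0,0.02,0.0022,0,0]
    - [0,0.02,0.0022,0,0]
    - [0,0.02,0.0022,0,0]

```text
time: 28.65
ee_pos: [0.4633, 0.16, 0.0535]
tool_rot: [-0.0, -0.055, 0.998, -0.0]
force: [-2.4, -1.0, -0.1]
gripper_width: -0.0002
grip_force: 1.1
```

Call:
play_rows:
  steps:
    - [0,0.03,0.0033,0,0]
    - [0,0.04,0.0044,0,0]
    - [0,0.045,0.005,0,0]
    - [0,0.045,0.005,0,0]
    - [0,0.045,0.005,0,0]

```text
time: 29.28
ee_pos: [0.505, 0.1645, 0.0536]
tool_rot: [-0.0, -0.055, 0.998, -0.0]
force: [-2.1, -1.1, 1.0]
gripper_width: 0.0
grip_force: 1.3
```

Call:
play_rows:
  steps:
    - [0,0.045,0.005,0,0]
    - [0,0.045,0.005,0,0]
    - [0,0.045,0.005,0,0]
    - [0,0.045,0.005,0,0]
    - [0,0.045,0.005,0,0]

```text
time: 29.9
ee_pos: [0.5499, 0.1695, 0.0536]
tool_rot: [-0.0, -0.055, 0.998, -0.0]
force: [-1.5, -2.2, -1.3]
gripper_width: 0.0
grip_force: 1.3
```

Call:
play_rows:
  steps:
    - [0,0.04,0.0044,0,0]
    - [0,0.035,0.004,0,0]
    - [0,0.03,0.0033,0,0]
    - [0,0.025,0.0028,0,0]
    - [0,0.02,0.0022,0,0]

```text
time: 30.52
ee_pos: [0.5797, 0.1729, 0.0538]
tool_rot: [0.0, -0.055, 0.998, 0.0]
force: [-1.6, -1.4, -0.3]
gripper_width: -0.0001
grip_force: 1.1
```

Call:
play_rows:
  steps:
    - [0,0.015,0.0017,0,0]
    - [0,0.01,0.0011,0,0]
    - [0,0.01,0.0011,0,0]
    - [0,0.01,0.0011,0,0]

```text
time: 31.02
ee_pos: [0.5885, 0.1739, 0.0538]
tool_rot: [0.0, -0.055, 0.998, 0.0]
force: [-2.3, -1.3, -0.2]
gripper_width: -0.0
grip_force: 1.1
```

```bash
cat > m.py <<'E'
from h import *
import sys
st=state();print(st['time'],st['ee_pos'],st['force'])
s=cam('side');cv2.imwrite(f'pics/{sys.argv[1]}.png',cv2.resize(s['frame'][110:260,230:470],None,fx=3.3,fy=3.3,interpolation=cv2.INTER_CUBIC))
E
python3 m.py m1
```

```text
31.025 [0.58848056 0.17391055 0.05377193] [-2.32214726 -1.29820143 -0.17772629]
```

Call:
play_rows:
  steps:
    - [0,0.01,0.0011,0,0]
    - [0,0.01,0.0011,0,0]
    - [0,0.01,0.0011,0,0]
    - [0,0.01,0.0011,0,0]
    - [0,0.01,0.0011,0,0]

```text
time: 31.7
ee_pos: [0.5986, 0.175, 0.0538]
tool_rot: [0.0, -0.055, 0.998, 0.0]
force: [-2.7, -1.4, -0.2]
gripper_width: 0.0001
grip_force: 1.1
```

Call:
play_rows:
  steps:
    - [0,0.007,0.0008,0,0]
    - [0,0.007,0.0008,0,0]
    - [0,0.007,0.0008,0,0]

```text
time: 32.08
ee_pos: [0.6027, 0.1755, 0.0538]
tool_rot: [0.0, -0.055, 0.998, 0.0]
force: [-1.1, -1.4, 0.8]
gripper_width: -0.0002
grip_force: 1.0
```

Call:
play_rows:
  steps:
    - [0,0.006,0.0007,0,0]
    - [0,0.006,0.0007,0,0]
    - [0,0,0,0,0]

```text
time: 32.45
ee_pos: [0.6043, 0.1756, 0.0537]
tool_rot: [-0.001, -0.055, 0.998, -0.0]
force: [-4.9, -1.0, 3.1]
gripper_width: 0.0001
grip_force: 2.7
```

Call:
play_rows:
  steps:
    - [0,0.006,0.0007,0,0]
    - [0,0.006,0.0007,0,0]
    - [0,0,0,0,0]

```text
time: 32.83
ee_pos: [0.6042, 0.1756, 0.0536]
tool_rot: [-0.004, -0.055, 0.998, -0.001]
force: [-16.4, -3.6, 11.1]
gripper_width: 0.0003
grip_force: 7.7
```

The drawer is at its stop: travel has ended and the force is up to 16 N. I'll back off.

Call:
play_rows:
  steps:
    - [0,-0.02,-0.0022,0,0]
    - [0,-0.08,-0.009,0,0]
    - [0,-0.2,-0.022,0,0]
    - [0,-0.25,-0.025,0.1,0]
    - [0,0,0,0.2,0]

```text
time: 33.45
ee_pos: [0.4912, 0.1641, 0.1101]
tool_rot: [-0.005, -0.055, 0.998, -0.0]
force: [2.1, -0.2, -0.2]
gripper_width: -0.0003
grip_force: 0.0
```

Call:
play_rows:
  steps:
    - [0,-0.1,-0.2,0.2,0]
    - [0,0,-0.2,0.2,0]
    - [0,0,0,0,0]
    - [0,0,0,0,0]

```text
time: 33.95
ee_pos: [0.4774, 0.0845, 0.1934]
tool_rot: [0.0, -0.055, 0.998, 0.0]
force: [-0.1, 0.3, 0.0]
gripper_width: 0.0003
grip_force: 0.0
```

```bash
python3 m.py m2
cat > n.py <<'E'
from h import *
t=cam('top')
P=[]
for u in range(155,300):
    for v in range(180,300):
        z=t['range_z'][v,u]
        if z>0:
            o,d=ray(t,u,v);p=o+d*z
            if .09<p[2]<.112: P.append(p)
P=np.array(P);x=np.array([np.cos(.11),np.sin(.11)]);r=(P[:,:2]-[.6622,.1815])@x
print('points before cabinet front',np.percentile(r,[0,5,50,95]))
E
python3 n.py
```

```text
33.95 [0.4774273  0.08450995 0.19337081] [-0.06957456  0.25891431  0.03316735]
points before cabinet front [-0.04752334 -0.04641444 -0.01723455 -0.01346797]
```

View pics/m2.png

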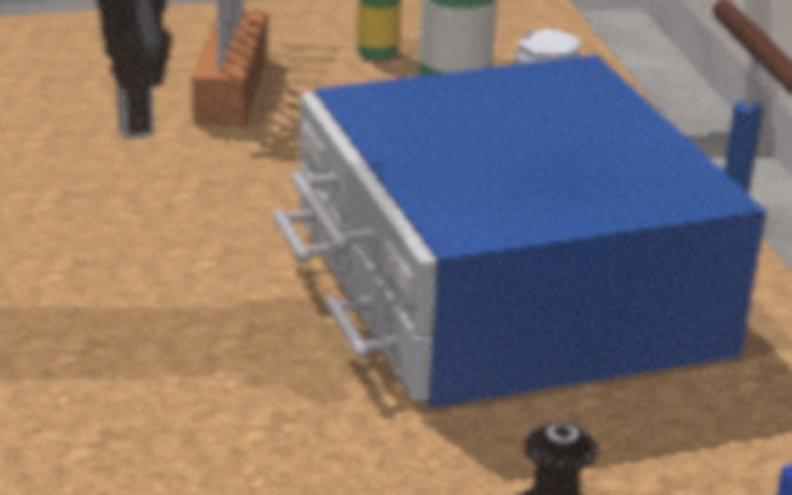

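The drawer is fully shut and flush. The bar is about 46 mm out, against 45 mm expected, and the arm is touching nothing.

```bash
python3 -c "
from bench import env;print(env.job_done())"
```

```text
the job is handed in; nothing more can be done
None
```

The ratchet ring and freehub body were set down gently in their compartments, the drawer was pushed fully shut at a slow speed, and the job was handed in after about 34 s; the parts were last seen sitting as asked just before the drawer closed.

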